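Hitch the tow hook to the pallet carriage and draw it out

ROBOT

A 6-joint arm with a two-finger parallel gripper is mounted at the origin on a cart in front of the work surface, level with it; the furniture and walls round the work are solid. World frame = base frame: x ahead of the robot, y to its left, z up, the work surface at z = 0. Lengths are in m, angles in rad, forces in N, time in s.
With the tool pointing down it reaches from about 0.375 to 0.9 m from the base axis. Payload 3.1 kg.
Tool frame: the origin (TCP) lies midway between the tips of the shut fingers; the grasp point (between the pads) lies pinch_z behind it (pinch_z is the distance from the TCP to the grasp point, in m); y points along the fingers, z is the direction in which the jaws open and shut, and the axes are right-handed (so a half turn about y gives the same grasp; the last joint's range is limited). The gripper opens to 87 mm and grips with 3 to 60 N. Pads are 19 mm wide; open, the fingers measure 117 mm over their backs; the gripper's body (75 mm by 190 mm) begins 51 mm behind the grasp point.
Start: joints at [-1.284, 0.527, 1.433, -0, 1.181, -0.178], TCP at [0.281, -0.558, 0.223] pointing down, gripper open.
Joint ranges: [-3.08, 3.08], [-0.75, 2.2], [0.22, 2.44], [-1.43, 4.57], [0, 2.65], [-2.85, 2.85]. Speed limits (rad/s): [2.79, 2.79, 3.14, 3.14, 3.14, 3.14].

INTERFACE

Orientations are given as a unit quaternion [x, y, z, w].
In Python, from rig import get_obs, camera, hand_in, pinch_z gives the robot as it stands. The module is installed in compiled form; this text tells all that it offers.
- The arm moves only by the tool arm_command, never from a script. Its argument "plan" is a list of rows, each a list of 2 entries, a list of its own where there are three numbers: the shift along the world's x, y, z in units of 25 mm (1.0 is 25 mm), then the turn about the world's z in units of 5 degrees (1.0 is 5 degrees). A call has 1 to 5 rows; each row is the pose to reach, as a shift and turn from the pose commanded when the call began; what a row does not reach only later rows make up. A row lasts 1/10 s, in which the tool goes at most 50 mm and 8.59 degrees, less where a joint would pass 70% of its speed; a pose out of reach is approached as far as the arm can. A call with a gripper value outside its range is refused whole. "fingers" is the opening, from -1 (shut) to 1 (fully open), set as the call begins (left out, the last holds). The fingers move at their own pace and stop on an object; "force" is the grip in N (left out, the last holds). Time passes only in rows, so rows that repeat a pose let the fingers close. It gives the time, the measured TCP pose, the force and the opening at its end, in the units of the state.
- get_obs(): the state, without advancing time (a new reading comes with each control period).
- camera(name): name is "scene" or "top" or "wrist"; returns a dict with "pixels" (384x512x3 uint8, red, green, blue), "camera_matrix" (3x3 intrinsics, pixels), "distortion" ([k1, k2, p1, p2, k3] as OpenCV has them; the pictures are not rectified), "R" (3x3) and "t" (3): a world point X has camera coordinates R X + t. Camera axes: x right, y down, z forward; pixel columns grow to the right and rows downward; lengths in m; the calibration is good to about 2 mm. A picture is of the moment at which its call begins. There is no depth.
- hand_in(): hands the job in, once; it reports no verdict.
The state is a dict: "time": time; "q": joint angles; "joint_velocities": joint speeds; "joint_torque": joint torques, N m; "position": TCP position; "tool_rot": TCP orientation; "ft_force": force on the tool from outside, world axes, zero at the start; "moment": the same for the moment, N m; "grip_width": finger opening in m.
Only numpy, scipy, OpenCV 4.12 (cv2) and the standard library are available. Lean on these libraries where they do the work, as an engineer would, in place of code of your own. Each camera call takes 0.05 s, during which the arm holds its last target.

TASK

Pull the tow hook out of its yellow rack by its head, lay it flat on the open bench and let go, then take it again by its black grip. Slide its mouth along the bench under the blue nose of the carriage and push it onto the pin, against the carriage's back stop, until the orange spring latch flips shut behind the pin; then draw the carriage out by the hook to its front stop and leave the hook lying flat on the bench, still latched. Do not shift or tip the other things on the bench.

Things in the scene. Friction and masses are not known exactly. Their poses are not given: they have to be found in the camera images.
- hook: Loose dark-steel tow hook lying flat, 152 mm long, 0.3 kg. Axis along x: +x out through the mouth, -x to the grip, z up; origin on its underside, below hook_seat. Head x -24 to 54 mm, y +/-25 (outer sides parallel for x -10 to 36), 20 mm thick; neck x -24 to -38, 22 wide, 20 tall; then the black grip, to x -98.
- hook_seat (a point): Seat of the hook's throat: where the pin's axis comes to rest; 10 mm up, half the head's thickness. Axes as hook. The throat is 20 mm wide and open to +x; its floor lies 8 mm behind the seat, so the pin touches it at x = -1 mm. The mouth flares from 20 mm wide at x = 36 to about 30 mm at x = 54.
- hook_head (a point): Middle of the hook's head, on its axis, 10 mm in front of hook_seat, 10 mm up. The head is 50 mm wide across y here: the place to hold it while the rest is in the rack. Axes as hook.
- hook_grip (a point): Centre of the hook's black grip, on its axis, 68 mm behind hook_seat, 16 mm up: a block 60 mm long (x), 24 mm wide (y), 32 mm tall, its underside level with the head's. Axes as hook.
- latch (a joint): Orange spring latch, a bar 22 mm long, 6 mm thick, across the mouth 30 mm in front of hook_seat, pivoted on the +y arm. 0 = shut; it swings only inward, up to 1.6 rad. The pin pushes it open with 2 to 6 N; it springs shut once the pin's axis is within 4 mm of hook_seat. Shut, it carries a pull, with the pin free to play from x = -1 to +20 mm.
- pin (a point): Axis of the carriage's upright steel pin, 16 mm above the bench, moving with the carriage. 14 mm in diameter, it hangs under the blue nose plate and ends 4 mm above the bench; a round dark bolt head on the nose, 24 mm across, marks it. +x points from the open front to the back stop, the way the hook is pushed on; z up.
- station: Fixed rails of the carriage; origin on the bench, below the pin's place at the back stop; axes as pin. Blue nose plate of the carriage: x -30 to 18 mm of the pin, y +/-30, underside 28 and top 38 mm up (bolt head 43). Only the pin is under it: the hook's head and neck fit, fingers do not. Rails 24 mm tall from x = 2, inner faces y +/-43; deck and load behind, 55 mm tall.
- carriage (a joint): Travel of the carriage on its rails: 0 at the back stop, 0.05 m at the front stop, growing along -x of pin. It starts within 22 mm of the back stop and stays where left; friction about 2.5 N.
- rack: Yellow sheet-metal rack fixed to the bench: a tunnel 85 mm long (x), 46 mm wide (72 over its foot flanges), 44 mm tall; inside 38 wide, 40 high. It holds the hook's grip and neck. Origin under its centre; +x points to the open mouth, the way the hook is pulled out (about 75 mm until the grip is free).
- rack_mouth (a point): Centre of the rack's open mouth, 42.5 mm in front of the rack's origin, 20 mm up. Axes as rack.
- tape_roll: Bystander: brown tape roll lying flat, 92 mm across, 48 mm tall; origin under its centre.
- ipa_bottle: Bystander: blue and white dispenser bottle, 65 mm across, 97 mm tall; origin under its centre.
- flux_bottle: Bystander: small amber dropper bottle, 34 mm across, 102 mm tall; origin under its centre.
- bit_block: Bystander: cream block with small holes, 42 x 80 mm (x, y), 22 mm tall; origin under its centre.
- tape_roll_2: Bystander: black tape roll lying flat, 64 mm across, 19 mm tall; origin under its centre.

How it is judged:
By the outcome, as a careful person would: the job done as asked, in the order asked, and still so for the second after the job is handed in, with the robot touching nothing.
It also fails if it takes over 64 s, if anything falls off the work surface, if the arm or the gripper's body presses on something with over 40 N, if the wrist force passes 120 N, or if a joint passes its speed limit or range.

## Working session

There is one attempt and no reset: what is moved stays moved. The work goes in short steps, Python scripts to look and compute and a tool call to move; the robot and the scene stay as the last step left them, time stands still between calls to the robot, and variables do not carry over. Pictures are saved under pics/ and viewed, and the job is handed in when it is done.

Besides the shell and the picture viewer there is one more tool, called after ">>>" as name(argument=value, ...) on one line, values as JSON. arm_command: Moves the arm, as the interface text tells. Its arguments: {"type":"object","properties":{"plan":{"type":"array"},"fingers":{"type":"number"},"force":{"type":"number"}},"required":["plan"]}

```bash
mkdir -p pics; cat > h.py <<'E'
import numpy as np, cv2
from rig import get_obs, camera, hand_in, pinch_z
def snap(n,f):
    c=camera(n); cv2.imwrite('pics/'+f,c['pixels'][:,:,::-1]); np.savez('pics/'+f+'.npz',**c); return c
def ray(c,uv,z):
    p=cv2.undistortPoints(np.array([[uv]],float),c['camera_matrix'],c['distortion'])[0,0]
    d=c['R'].T@np.array([p[0],p[1],1]); o=-c['R'].T@c['t']
    return o+d*(z-o[2])/d[2]
def proj(c,X):
    r,_=cv2.Rodrigues(c['R']); return cv2.projectPoints(np.array(X,float).reshape(-1,1,3),r,np.array(c['t'],float),c['camera_matrix'],c['distortion'])[0][:,0]
def load(f): return dict(np.load('pics/'+f+'.npz'))
E
python3 - <<'E'
from h import *
print(pinch_z); o=get_obs(); print(o)
for n in ['scene','top','wrist']:
    c=snap(n,n+'0.png'); print(n,-c['R'].T@c['t'])
E
```

```text
0.0187
{'time': 0.0, 'q': array([-1.28349871e+00,  5.28408529e-01,  1.43389822e+00, -4.46270014e-06,
        1.18139308e+00, -1.78523461e-01]), 'joint_velocities': array([-0.00028976, -0.00078262,  0.00066157, -0.00083354, -0.00172055,
        0.00036011]), 'joint_torque': array([ 3.89299294e-04, -4.40039563e+01, -1.76594871e+01,  6.32791780e-02,
        5.82944811e-02, -1.56712913e-04]), 'position': array([ 0.28052534, -0.55769281,  0.22160834]), 'tool_rot': array([-0.16325008,  0.6887573 , -0.68726966,  0.16316617]), 'ft_force': array([0.20121262, 0.2889019 , 0.3109751 ]), 'moment': array([-0.02036873,  0.04041709,  0.00678886]), 'grip_width': 0.08700426061763424}
scene [-0.31858592 -0.76427956  0.56623677]
top [ 0.40897587 -0.21237562  0.9528525 ]
wrist [ 0.35011906 -0.52311207  0.38370424]
```

View pics/top0.png

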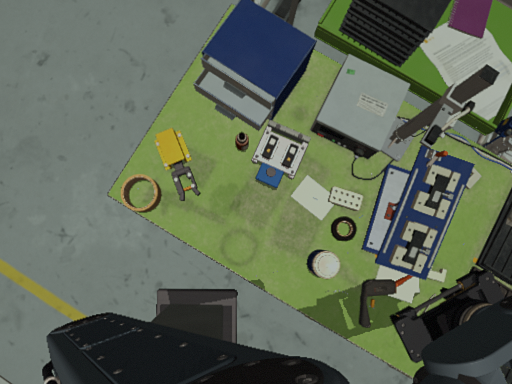

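View pics/scene0.png

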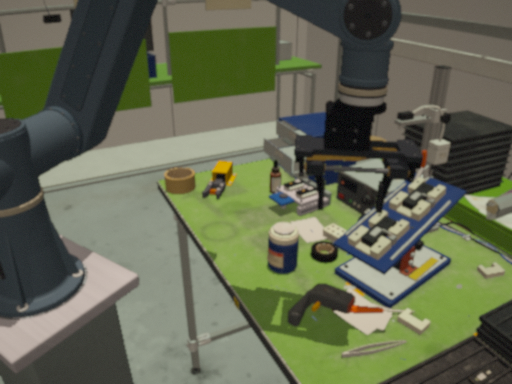

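View pics/wrist0.png

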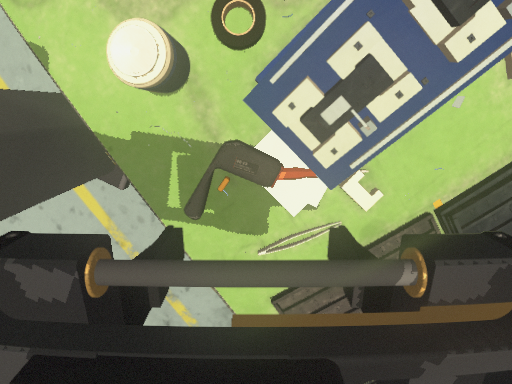

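The top view shows the rack at (173,148), the hook head at (185,183), the tape roll at (140,193), the blue nose at (269,177), and the flux bottle at (242,141). I'll zoom in on that area.

```bash
python3 - <<'E'
from h import *
c=load('top0.png')
im=c['pixels'][:,:,::-1][110:230,110:310]
cv2.imwrite('pics/topz.png',cv2.resize(im,None,fx=4,fy=4,interpolation=cv2.INTER_CUBIC))
for n,uv,z in [('rackTop',(173,148),.044),('head',(185,183),.02),('tape',(140,193),.048),('nose',(269,177),.038),('flux',(242,141),.05),('edge',(108,193),0),('edge2',(200,245),0),('cabinet',(240,120),0)]:
    print(n,ray(c,uv,z).round(4))
E
```

```text
rackTop [ 0.6236 -0.0317  0.044 ]
head [ 0.5403 -0.0605  0.02  ]
tape [0.5103 0.0435 0.048 ]
nose [ 0.5556 -0.2693  0.038 ]
flux [ 0.6422 -0.2017  0.05  ]
edge [0.5145 0.1397 0.    ]
edge2 [ 0.3868 -0.0999  0.    ]
cabinet [ 0.7113 -0.1949  0.    ]
```

View pics/topz.png

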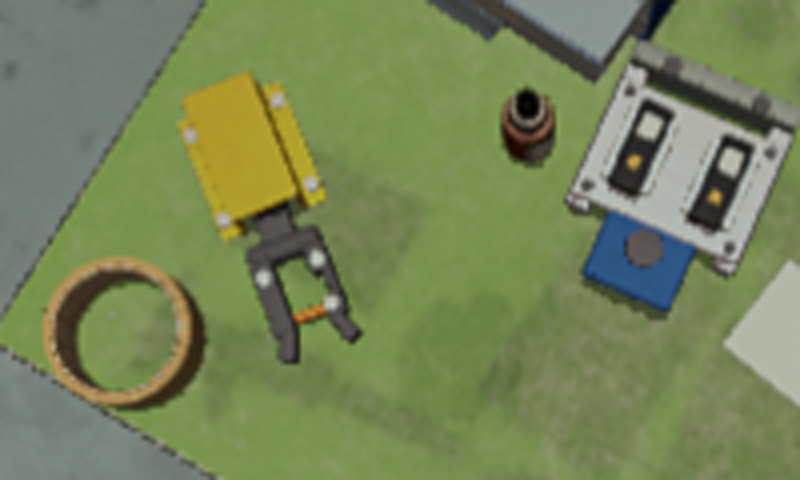

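```bash
python3 - <<'E'
from h import *
from scipy.spatial.transform import Rotation as R
o=get_obs(); M=R.from_quat(o['tool_rot']).as_matrix(); print(M.round(3))
print('jaw yaw',np.degrees(np.arctan2(M[1,2],M[0,2])))
c=load('top0.png')
f=lambda x,y:(110+(x+.5)/4-.5,110+(y+.5)/4-.5)
# hook: tips
a=ray(c,f(288,355),.02);b=ray(c,f(352,335),.02)
n=ray(c,f(275,228),.02)
print('tips',a,b,'neck',n); m=(a+b)/2; d=m-n; th=np.arctan2(d[1],d[0]); print('heading',np.degrees(th), 'len',np.linalg.norm(d), 'seat',m-.054*d/np.linalg.norm(d))
# bolt, nose corners, deck corners
print('bolt',ray(c,f(644,247),.043))
for p in [(583,272),(668,310),(607,210),(697,243)]: print('nose',ray(c,f(*p),.038).round(4))
print('deck',[ray(c,f(*p),.055).round(4) for p in [(575,192),(730,268),(640,60),(795,135)]])
E
```

```text
[[-0.893 -0.     0.449]
 [-0.449  0.002 -0.893]
 [-0.    -1.    -0.002]]
jaw yaw -63.31323067317997
tips [ 0.50152639 -0.05339688  0.02      ] [ 0.51462587 -0.09288144  0.02      ] neck [ 0.58158537 -0.04239274  0.02      ]
heading -157.30209475764818 len 0.07968030665177006 seat [ 0.55789395 -0.05230206  0.02      ]
bolt [ 0.56885725 -0.27288273  0.043     ]
nose [ 0.5536 -0.2358  0.038 ]
nose [ 0.5308 -0.2882  0.038 ]
nose [ 0.5926 -0.2502  0.038 ]
nose [ 0.5728 -0.3059  0.038 ]
deck [array([ 0.6  , -0.23 ,  0.055]), array([ 0.5547, -0.3242,  0.055 ]), array([ 0.6833, -0.269 ,  0.055 ]), array([ 0.6378, -0.3642,  0.055 ])]
```

>>> arm_command(plan=[[[0.8,1.7,0],0],[[1.6,3.4,0],0],[[2.4,5.1,0],0],[[3.2,6.8,0],0],[[4.0,8.5,0],0]])

```text
time: 0.65
position: [0.3811, -0.344, 0.2224]
tool_rot: [-0.163, 0.688, -0.688, 0.163]
ft_force: [1.0, -1.0, -0.2]
grip_width: 0.0868
```

>>> arm_command(plan=[[[0.8,1.7,0],0],[[1.6,3.4,0],0],[[2.4,5.1,0],0],[[3.2,6.8,0],0],[[4.0,8.5,0],0]])

```text
time: 1.15
position: [0.4811, -0.1315, 0.2225]
tool_rot: [-0.163, 0.688, -0.688, 0.163]
ft_force: [1.4, -1.2, -1.2]
grip_width: 0.0869
```

>>> arm_command(plan=[[[0.7,2.0,0],-0.8],[[0.7,2.0,0],-0.8],[[0.7,2.0,0],-0.8]])

```text
time: 1.45
position: [0.4982, -0.082, 0.2223]
tool_rot: [0.141, -0.693, 0.693, -0.14]
ft_force: [0.5, -0.1, 0.1]
grip_width: 0.087
```

```bash
python3 - <<'E'
from h import *
o=get_obs();print(o['time'],o['position'])
c=snap('wrist','wrist1.png');print(-c['R'].T@c['t'])
snap('top','top1.png')
E
```

```text
1.45 [ 0.49821058 -0.08201276  0.22234486]
[ 0.56989919 -0.05155459  0.38431979]
```

View pics/wrist1.png

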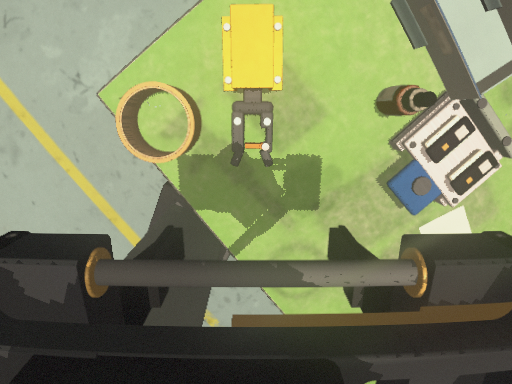

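The wrist view shows the hook head at (252,133), the latch at (254,146), the rack at (252,47), the bolt head at (422,186) and the tape roll at (157,122). I'll measure these with masks.

```bash
python3 - <<'E'
from h import *
c=load('wrist1.png'); im=c['pixels']; g=cv2.cvtColor(im,cv2.COLOR_RGB2HSV)
cv2.imwrite('pics/w1z.png',cv2.resize(im[70:180,190:320][:,:,::-1],None,fx=5,fy=5,interpolation=cv2.INTER_CUBIC))
S,V=g[...,1].astype(int),g[...,2]
m=((S<70)&(V<110)).astype(np.uint8)
for r in range(88,168,3):
    x=np.where(m[r,215:290])[0]+215; print(r,x.min() if len(x) else 0,x.max() if len(x) else 0,len(x))
b=((g[...,0]>95)&(g[...,0]<125)&(S>120)).astype(np.uint8); b[:140]=0;b[225:]=0;b[:,:380]=0;b[:,450:]=0
cs,_=cv2.findContours(b,0,2);k=max(cs,key=cv2.contourArea);print('nose',cv2.minAreaRect(k),cv2.boxPoints(cv2.minAreaRect(k)))
cv2.imwrite('pics/w1n.png',cv2.resize(im[90:240,370:512][:,:,::-1],None,fx=4,fy=4,interpolation=cv2.INTER_CUBIC))
E
```

```text
88 0 0 0
91 0 0 0
94 0 0 0
97 0 0 0
100 0 0 0
103 0 0 0
106 0 0 0
109 233 271 2
112 243 271 7
115 243 243 1
118 243 243 1
121 243 272 2
124 243 272 2
127 243 271 7
130 243 271 3
133 233 271 3
136 243 266 2
139 243 266 2
142 233 266 7
145 232 271 12
148 232 271 13
151 233 270 13
154 234 269 11
157 233 270 10
160 231 271 18
163 231 272 16
166 266 267 2Traceback (most recent call last):
  File "<stdin>", line 9, in <module>
ValueError: max() iterable argument is empty
```

View pics/w1z.png

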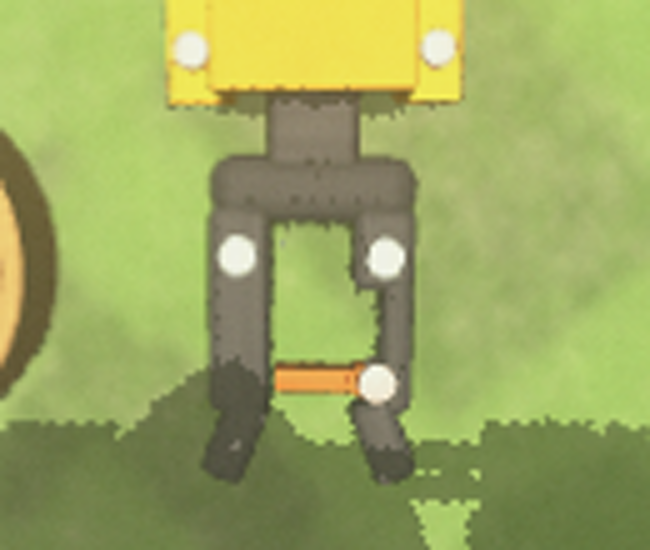

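```bash
python3 - <<'E'
from h import *
c=load('wrist1.png'); im=c['pixels']
f=lambda x,y:(190+(x+.5)/5-.5,70+(y+.5)/5-.5)
P=lambda x,y,z=.02:ray(c,f(x,y),z)[:2]
for n,p in dict(L1=(209,240),R1=(415,240),L2=(210,340),R2=(412,340),rear=(313,158),latch=(320,380),piv=(376,384),rivL=(237,256),rivR=(386,258),nL=(267,130),nR=(358,130)).items(): print(n,P(*p).round(4))
for n,p in dict(fl=(168,104),fr=(463,104)).items(): print(n,P(*p,z=.002).round(4))
for n,p in dict(tl=(214,88),tr=(414,88)).items(): print(n,P(*p,z=.044).round(4))
g=cv2.cvtColor(im,cv2.COLOR_RGB2HSV)
y=((g[...,0]>22)&(g[...,0]<32)&(g[...,1]>190)&(g[...,2]>150)).astype(np.uint8);y[:,:200]=0;y[:,300:]=0;y[120:]=0
print('rack bbox',cv2.boundingRect(y))
for r in (10,30,50,70,85):
    x=np.where(y[r])[0]; print(r,x.min(),x.max(), ray(c,(x.min(),r),.002)[:2],ray(c,(x.max(),r),.002)[:2])
print(g[192,400],im[192,400])
cv2.imwrite('pics/w1n.png',cv2.resize(im[90:240,370:512][:,:,::-1],None,fx=5,fy=5,interpolation=cv2.INTER_CUBIC))
E
```

```text
L1 [ 0.5509 -0.0282]
R1 [ 0.57   -0.0736]
L2 [ 0.5289 -0.0372]
R2 [ 0.548  -0.0825]
rear [ 0.578  -0.0438]
latch [ 0.5303 -0.0656]
piv [ 0.5348 -0.0787]
rivL [ 0.55   -0.0358]
rivR [ 0.5635 -0.0689]
nL [ 0.5797 -0.0314]
nR [ 0.588  -0.0511]
fl [ 0.5765 -0.0055]
fr [ 0.6047 -0.0725]
tl [ 0.5828 -0.0187]
tr [ 0.5998 -0.0589]
rack bbox (0, 0, 0, 0)Traceback (most recent call last):
  File "<stdin>", line 12, in <module>
    return umr_minimum(a, axis, None, out, keepdims, initial, where)
ValueError: zero-size array to reduction operation minimum which has no identity
```

```bash
python3 - <<'E'
from h import *
c=load('wrist1.png'); im=c['pixels']
g=cv2.cvtColor(im,cv2.COLOR_RGB2HSV)
print(g[192,400],im[192,400],g[40,250])
cv2.imwrite('pics/w1n.png',cv2.resize(im[90:240,370:512][:,:,::-1],None,fx=5,fy=5,interpolation=cv2.INTER_CUBIC))
t=((g[...,0]<25)&(g[...,1]>60)&(g[...,2]>90)).astype(np.uint8);t[:,:100]=0;t[:,205:]=0;t[180:]=0;t[:70]=0
cs,_=cv2.findContours(t,0,2);k=max(cs,key=cv2.contourArea);(cx,cy),r=cv2.minEnclosingCircle(k);print(cx,cy,r,ray(c,(cx,cy),.048))
E
```

```text
[106 115 153] [ 84 117 153] [ 27 167 241]
158.0 120.33333587646484 43.217891693115234 [0.5182811  0.04482116 0.048     ]
```

View pics/w1n.png

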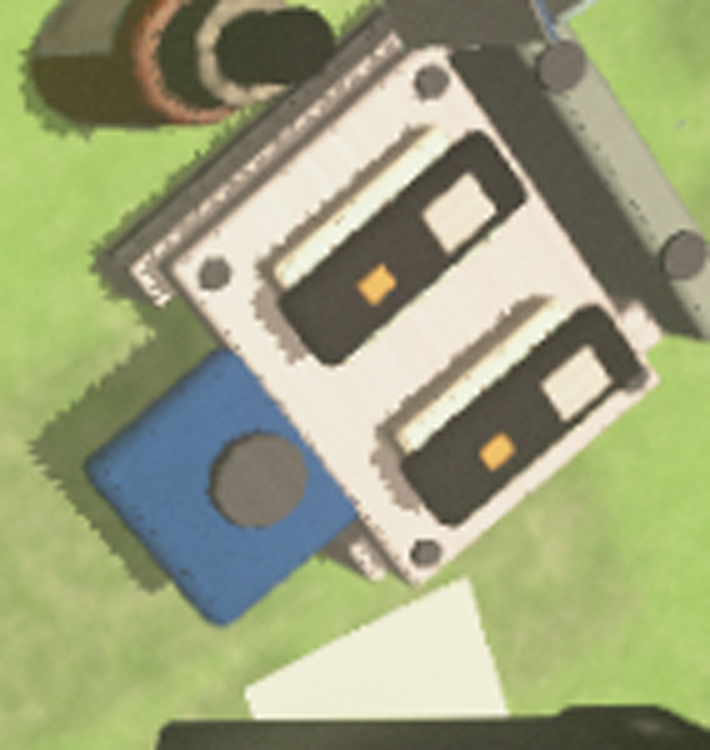

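>>> arm_command(plan=[[[1.0,0.5,-1.0],0],[[1.96,1.0,-2.0],0],[[1.96,1.0,-3.8],0],[[1.96,1.0,-5.0],0],[[1.96,1.0,-5.0],0]], fingers=0.5)

```text
time: 2.05
position: [0.5437, -0.0594, 0.0936]
tool_rot: [-0.141, 0.695, -0.692, 0.135]
ft_force: [-0.8, 0.7, 0.2]
grip_width: 0.0661
```

>>> arm_command(plan=[[[0,0,-1.2],0],[[0,0,-2.2],0],[[0,0,-2.2],0]])

```text
time: 2.35
position: [0.5458, -0.0595, 0.0415]
tool_rot: [-0.14, 0.694, -0.693, 0.137]
ft_force: [-0.5, -0.1, 0.5]
grip_width: 0.0653
```

```bash
python3 - <<'E'
from h import *
o=get_obs();print(o['time'],o['position'],o['q'],o['ft_force'])
c=load('wrist1.png'); print('bolt',ray(c,(421.2,185.6),.043))
f=lambda x,y:(370+(x+.5)/5-.5,90+(y+.5)/5-.5)
for p in [(85,467),(222,627),(222,350),(355,517)]: print(ray(c,f(*p),.038))
c=snap('wrist','wrist2.png')
# crude: where TCP/head projects
print(proj(c,[o['position'],[.5473,-.0564,.02]]))
E
```

```text
2.35 [ 0.54584233 -0.0595451   0.04149491] [-3.12137338e-01  7.03046019e-01  1.75536147e+00 -2.23297283e-04
  6.87082047e-01  8.65077227e-01] [-0.50252923 -0.07541005  0.54484125]
bolt [ 0.56883593 -0.27113162  0.043     ]
[ 0.55434853 -0.23191749  0.038     ]
[ 0.53196761 -0.28618998  0.038     ]
[ 0.59309413 -0.24887444  0.038     ]
[ 0.57065022 -0.30308709  0.038     ]
[[255.89063566 245.0573864 ]
 [252.41282952 227.38708773]]
```

View pics/wrist2.png

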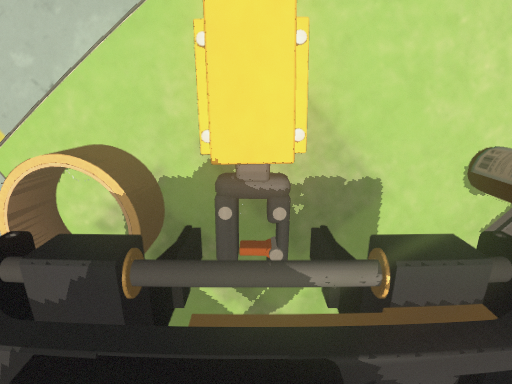

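>>> arm_command(plan=[[[0.06,0.12,-0.7],0],[[0.06,0.12,-1.3],0],[[0.06,0.12,-1.5],0],[[0.06,0.12,-1.5],0]])

```text
time: 2.8
position: [0.5494, -0.056, 0.0062]
tool_rot: [0.138, -0.693, 0.694, -0.139]
ft_force: [-0.2, 1.1, 0.4]
grip_width: 0.0653
```

```bash
python3 - <<'E'
from h import *
o=get_obs();print(o['time'],o['position'],o['ft_force'])
c=snap('wrist','wrist3.png');cv2.imwrite('pics/w3z.png',cv2.resize(c['pixels'][140:320,140:380][:,:,::-1],None,fx=3,fy=3))
E
```

```text
2.8 [ 0.54940933 -0.05604515  0.00616782] [-0.2499918   1.06792121  0.36840243]
```

View pics/w3z.png

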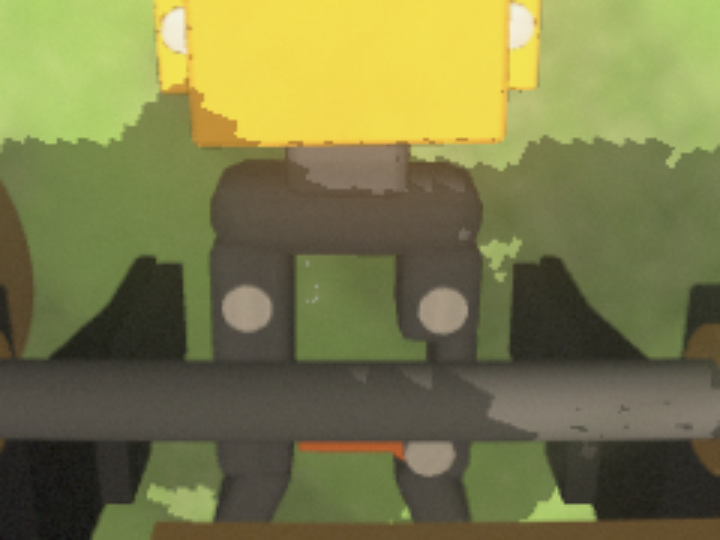

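>>> arm_command(plan=[[[0,0,-0.08],0],[[0,0,-0.08],0],[[0,0,-0.08],0],[[0,0,-0.08],0],[[0,0,-0.08],0]], fingers=0, force=40)

```text
time: 3.35
position: [0.5491, -0.0555, 0.0036]
tool_rot: [0.139, -0.693, 0.693, -0.139]
ft_force: [-1.2, -0.6, 5.1]
grip_width: 0.0498
```

>>> arm_command(plan=[[[0,0,0],0],[[0,0,0],0]])

```text
time: 3.55
position: [0.5491, -0.0555, 0.0036]
tool_rot: [0.139, -0.693, 0.693, -0.139]
ft_force: [0.3, 0.6, 5.5]
grip_width: 0.0497
```

>>> arm_command(plan=[[[0,0,0.1],0],[[-0.74,-0.31,0.1],0],[[-1.48,-0.62,0.1],0],[[-2.4,-1.01,0.1],0],[[-3.32,-1.4,0.1],0]])

```text
time: 4.05
position: [0.4644, -0.0902, 0.005]
tool_rot: [-0.14, 0.694, -0.693, 0.139]
ft_force: [0.1, -0.1, -4.0]
grip_width: 0.0498
```

>>> arm_command(plan=[[[0,0,0],0]])

```text
time: 4.15
position: [0.4606, -0.0895, 0.0048]
tool_rot: [-0.141, 0.695, -0.692, 0.136]
ft_force: [-0.2, 0.7, -4.2]
grip_width: 0.0497
```

```bash
python3 - <<'E'
from h import *
o=get_obs();print(o['time'],o['position'],o['ft_force'],o['moment'])
c=snap('wrist','wrist4.png');c=snap('top','top4.png')
E
```

```text
4.15 [ 0.46060699 -0.0894826   0.00477743] [-0.19923135  0.72621589 -4.1820533 ] [0.00985907 0.12284708 0.02811045]
```

View pics/wrist4.png

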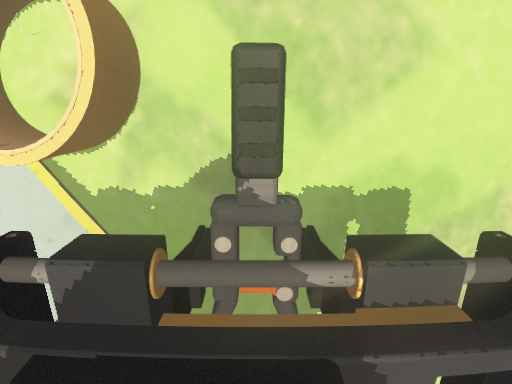

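>>> arm_command(plan=[[[0,0,1.2],0],[[0,-0.5,2.4],0],[[0.1,-1.4,3.0],1.6],[[0.2,-2.3,3.0],3.2],[[0.3,-3.2,3.0],4.8]])

```text
time: 4.75
position: [0.4752, -0.1713, 0.0815]
tool_rot: [0.282, -0.647, 0.649, -0.283]
ft_force: [0.3, -0.4, -3.9]
grip_width: 0.0497
```

>>> arm_command(plan=[[[0,-0.5,0],1.6],[[0,-1.0,0],3.2],[[0.1,-1.5,0],4.8],[[0.2,-2,0],6.4],[[0.3,-2.4,0],8]])

```text
time: 5.25
position: [0.4823, -0.2313, 0.0805]
tool_rot: [0.487, -0.512, 0.513, -0.487]
ft_force: [0.9, -0.1, -2.7]
grip_width: 0.0496
```

>>> arm_command(plan=[[[0,0,0],1.6],[[0,0,0],3.2],[[0,0,0],4.8],[[0,0,0],6.4],[[0,0,0],8]])

```text
time: 5.75
position: [0.4821, -0.2304, 0.0804]
tool_rot: [0.633, -0.315, 0.316, -0.633]
ft_force: [0.6, -0.2, -2.5]
grip_width: 0.0494
```

>>> arm_command(plan=[[[0,0,0],1.6],[[0,0,0],3.2],[[0,0,0],4.8],[[0,0,0],5.8],[[0,0,0],5.8]])

```text
time: 6.25
position: [0.482, -0.2304, 0.0805]
tool_rot: [0.691, -0.148, 0.149, -0.691]
ft_force: [-0.4, 0.5, -3.8]
grip_width: 0.0495
```

```bash
python3 - <<'E'
from h import *
from scipy.spatial.transform import Rotation as R
o=get_obs();print(o['time'],o['position'],o['q'],o['ft_force'],o['moment'])
M=R.from_quat(o['tool_rot']).as_matrix();print('jaw yaw',np.degrees(np.arctan2(M[1,2],M[0,2])))
c=snap('wrist','wrist5.png');c=snap('top','top5.png')
E
```

```text
6.25 [ 0.48199158 -0.23038546  0.08048201] [-6.55301192e-01  6.21571706e-01  1.78049337e+00  2.93432337e-04
  7.38009487e-01 -1.80267456e+00] [-0.42629391  0.49788869 -3.75468772] [ 0.00557937 -0.26782666  0.00052211]
jaw yaw 65.7272150122154
```

View pics/wrist5.png

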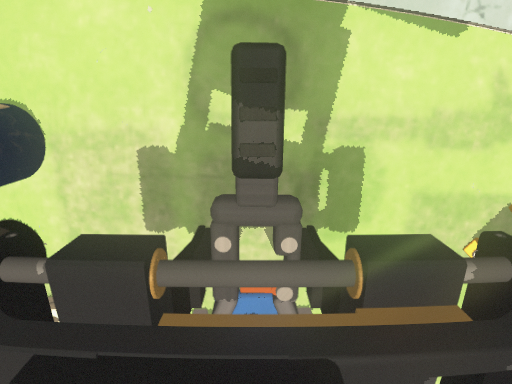

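View pics/top5.png

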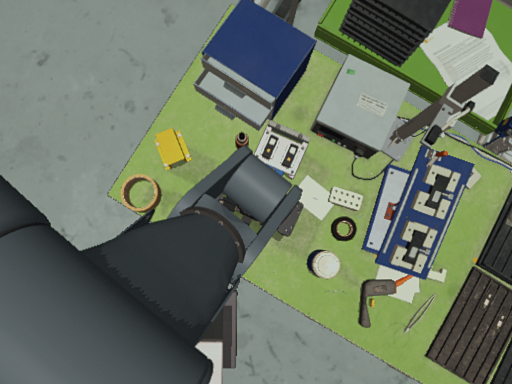

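>>> arm_command(plan=[[[-0.12,0,-1.2],0],[[-0.12,0,-2.2],0],[[-0.12,0,-2.8],0],[[-0.12,0,-3.03],0],[[-0.12,0,-3.03],0]])

```text
time: 6.85
position: [0.478, -0.2303, 0.0045]
tool_rot: [-0.691, 0.149, -0.149, 0.691]
ft_force: [0.6, 0.8, -3.7]
grip_width: 0.0498
```

>>> arm_command(plan=[[[0,0,-0.03],0],[[0,0,-0.03],0]])

```text
time: 7.05
position: [0.4783, -0.2307, 0.0045]
tool_rot: [0.691, -0.149, 0.149, -0.691]
ft_force: [0.0, -0.5, -3.3]
grip_width: 0.0497
```

>>> arm_command(plan=[[[0,0,-0.06],0],[[0,0,-0.06],0]])

```text
time: 7.25
position: [0.4784, -0.2308, 0.0036]
tool_rot: [0.691, -0.148, 0.15, -0.691]
ft_force: [0.6, 0.6, 2.4]
grip_width: 0.0494
```

>>> arm_command(plan=[[[0,0,0],0],[[0,0,0],0],[[0,0,0],0],[[0,0,0],0]], fingers=0.45)

```text
time: 7.65
position: [0.4777, -0.2304, 0.0025]
tool_rot: [-0.691, 0.149, -0.149, 0.691]
ft_force: [-0.9, -0.1, 0.1]
grip_width: 0.0622
```

>>> arm_command(plan=[[[0,0,0.8],0],[[0,0,1.9],0],[[0,0,3.6],0],[[0,0,5.3],0],[[0,0,5.3],0]])

```text
time: 8.15
position: [0.4809, -0.2327, 0.1402]
tool_rot: [0.693, -0.145, 0.153, -0.689]
ft_force: [0.7, -0.2, 0.4]
grip_width: 0.0629
```

```bash
python3 - <<'E'
from h import *
o=get_obs();print(o['time'],o['position'],o['ft_force'],o['moment'])
c=snap('wrist','wrist6.png')
E
```

```text
8.15 [ 0.48090716 -0.23267111  0.14015948] [ 0.73776543 -0.17135124  0.4454183 ] [ 0.04302633 -0.1807565  -0.05818778]
```

View pics/wrist6.png

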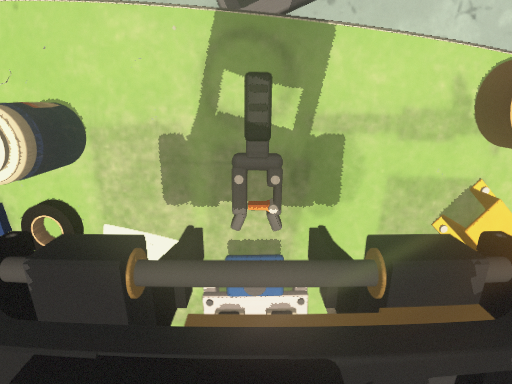

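>>> arm_command(plan=[[[-0.5,0.2,0.8],-1.6],[[-1.1,0.5,1.4],-3.2],[[-1.7,0.8,2],-4.8],[[-2.3,1,2],-6.4],[[-2.78,1.23,2],-8]])

```text
time: 8.7
position: [0.4067, -0.1987, 0.1841]
tool_rot: [-0.597, 0.379, -0.377, 0.598]
ft_force: [-0.5, -0.6, -0.4]
grip_width: 0.0629
```

>>> arm_command(plan=[[[0,0,0],-1.6],[[0,0,0],-3.2],[[0,0,0],-4.8],[[0,0,0],-6.4],[[0,0,0],-8]])

```text
time: 9.2
position: [0.4073, -0.1989, 0.1836]
tool_rot: [-0.432, 0.561, -0.558, 0.432]
ft_force: [0.6, -0.8, 1.2]
grip_width: 0.0634
```

>>> arm_command(plan=[[[0,0,0],-1.6],[[0,0,0],-3.2],[[0,0,0],-4.8],[[0,0,0],-6.4],[[0,0,0],-8]])

```text
time: 9.7
position: [0.4073, -0.1989, 0.1835]
tool_rot: [-0.215, 0.675, -0.673, 0.214]
ft_force: [-1.5, -0.1, -0.1]
grip_width: 0.063
```

>>> arm_command(plan=[[[0,0,0],-1.6],[[0,0,0],-3.2],[[0,0,0],-4.8],[[0,0,0],-6.4],[[0,0,0],-8]])

```text
time: 10.2
position: [0.4073, -0.1989, 0.1835]
tool_rot: [0.028, 0.707, -0.706, -0.03]
ft_force: [-0.3, -0.1, -0.1]
grip_width: 0.0633
```

>>> arm_command(plan=[[[0,0,0],-1.6],[[0,0,0],-3.2],[[0,0,0],-4],[[0,0,0],-4]], fingers=0.1)

```text
time: 10.6
position: [0.4074, -0.199, 0.1837]
tool_rot: [0.148, 0.692, -0.691, -0.15]
ft_force: [0.4, -0.3, 0.2]
grip_width: 0.0486
```

```bash
python3 - <<'E'
from h import *
from scipy.spatial.transform import Rotation as R
o=get_obs();print(o['time'],o['position'],o['q'],o['ft_force'],o['moment'])
M=R.from_quat(o['tool_rot']).as_matrix();print('jaw yaw',np.degrees(np.arctan2(M[1,2],M[0,2])))
c=snap('wrist','wrist7.png')
E
```

```text
10.6 [ 0.40737539 -0.19896487  0.18370223] [-7.01667225e-01  3.61266090e-01  1.88979994e+00 -2.21582468e-05
  8.93811089e-01  1.29338315e+00] [ 0.41299183 -0.26177067  0.22380315] [0.0710613  0.05259223 0.0114421 ]
jaw yaw -114.30724968491187
```

View pics/wrist7.png

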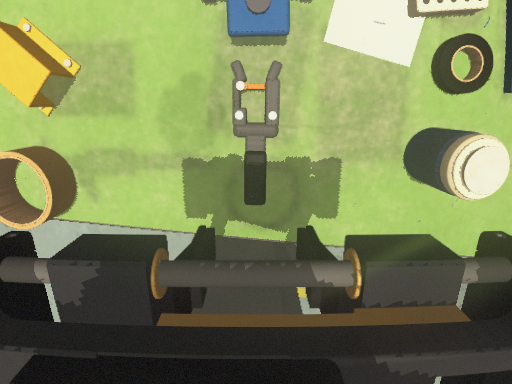

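```bash
python3 - <<'E'
from h import *
c=load('wrist7.png'); im=c['pixels']
cv2.imwrite('pics/w7a.png',cv2.resize(im[0:130,200:320][:,:,::-1],None,fx=4.5,fy=4.5,interpolation=cv2.INTER_CUBIC))
cv2.imwrite('pics/w7b.png',cv2.resize(im[90:215,200:320][:,:,::-1],None,fx=4.5,fy=4.5,interpolation=cv2.INTER_CUBIC))
E
```

```text
(no output)
```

View pics/w7a.png

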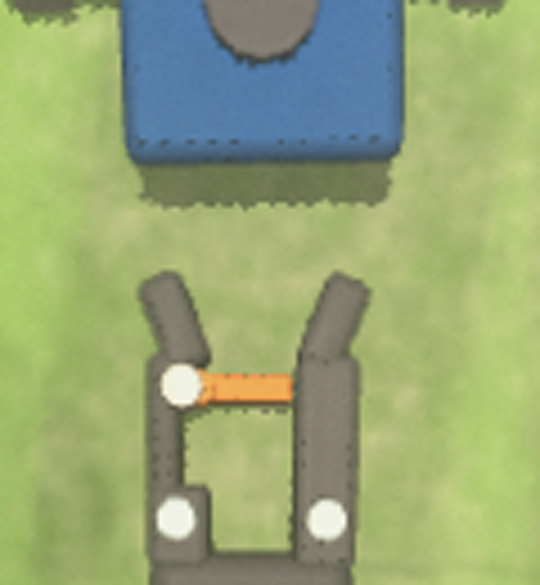

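View pics/w7b.png

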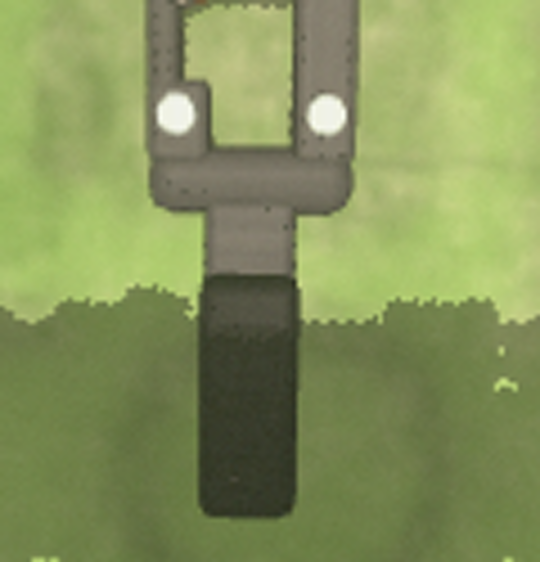

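```bash
python3 - <<'E'
from h import *
c=load('wrist7.png')
A=lambda x,y,z:ray(c,(200+(x+.5)/4.5-.5,(y+.5)/4.5-.5),z)[:2]
B=lambda x,y,z:ray(c,(200+(x+.5)/4.5-.5,90+(y+.5)/4.5-.5),z)[:2]
h=lambda d:np.degrees(np.arctan2(d[1],d[0]))
# bench-frame: nose
# corners at bottom outer silhouette: front edge top row ~140 (z .038)
fl,fr=A(128,145,.038),A(402,145,.038); bl,br=A(123,5,.038),A(404,5,.038)
print('nose front',fl,fr,np.linalg.norm(fl-fr),'heading',h(fr-fl)+90,h(bl-fl),h(br-fr), 'mid',(fl+fr)/2,(bl+br)/2, h((bl+br)/2-(fl+fr)/2))
bolt=A(263,0,.043);print('bolt edge bottom',A(262,60,.043),A(204,0,.043),A(319,0,.043))
# hook
L1,R1=A(149,540,.02),A(355,540,.02);L2,R2=A(149,370,.02),A(358,370,.02)
m1,m2=(L1+R1)/2,(L2+R2)/2
print('hook w',np.linalg.norm(L1-R1),np.linalg.norm(L2-R2),m1,m2,h(m2-m1))
rv=B(176,114,.02),B(327,114,.02);print('rivets',rv,h(rv[1]-rv[0])+90)
tl,tr=B(205,515,.032),B(292,515,.032); 
gl,gr=B(200,330,.032),B(298,330,.032);g2l,g2r=B(200,490,.032),B(296,490,.032)
print('grip w',np.linalg.norm(gl-gr),(gl+gr)/2,(g2l+g2r)/2)
print('grip rear top',B(248,515,.032),'grip front top',B(250,335,.032), B(250,278,.02))
print('latch',A(252,388,.02),'tips',A(160,275,.02),A(348,275,.02))
E
```

```text
nose front [ 0.55550456 -0.23562858] [ 0.53162804 -0.28845866] 0.057975045068490105 heading -24.320553989123027 -23.1385116846697 -24.079500325027123 mid [ 0.5435663  -0.26204362] [ 0.56878194 -0.27306476] -23.60896825654218
bolt edge bottom [ 0.55768634 -0.26767417] [ 0.57307943 -0.26162143] [ 0.56340135 -0.28302805]
hook w 0.049048063651746174 0.04835919577451227 [ 0.46918365 -0.2253379 ] [ 0.5041972  -0.24157069] -24.873129653309146
rivets (array([ 0.48104431, -0.21092193]), array([ 0.46627278, -0.24354616])) -24.35997170112863
grip w 0.02331063612907595 [ 0.42857262 -0.20617474] [ 0.39245848 -0.18952841]
grip rear top [ 0.38657359 -0.1868588 ] grip front top [ 0.42737481 -0.20589351] [ 0.43826098 -0.2108031 ]
latch [ 0.50065241 -0.23958559] tips [ 0.5319163  -0.23071199] [ 0.51423602 -0.26976314]
```

>>> arm_command(plan=[[[0,0,-1.5],0],[[0,0,-3],0],[[0,0,-4.5],0],[[0,0,-6],0],[[0,0,-6.6],0]])

```text
time: 11.15
position: [0.4065, -0.1983, 0.0168]
tool_rot: [0.146, 0.692, -0.69, -0.15]
ft_force: [0.5, -0.2, 0.8]
grip_width: 0.0481
```

>>> arm_command(plan=[[[0,0,-0.4],0],[[0,0,-0.5],0],[[0,0,-0.5],0]])

```text
time: 11.45
position: [0.4083, -0.1997, 0.0076]
tool_rot: [-0.149, -0.691, 0.691, 0.149]
ft_force: [-0.5, -1.0, -0.8]
grip_width: 0.0483
```

>>> arm_command(plan=[[[0,0,0],0],[[0,0,0],0],[[0,0,0],0],[[0,0,0],0],[[0,0,0],0]], fingers=-0.7, force=40)

```text
time: 11.95
position: [0.4085, -0.1996, 0.0081]
tool_rot: [-0.149, -0.691, 0.691, 0.149]
ft_force: [0.6, 0.9, 5.6]
grip_width: 0.0235
```

```bash
python3 - <<'E'
from h import *
o=get_obs();print(o['time'],o['position'],o['ft_force'],o['moment'],o['grip_width'])
c=snap('wrist','wrist8.png')
E
```

```text
11.95 [ 0.4084566  -0.19962902  0.00812607] [0.62546954 0.8947824  5.59663799] [ 0.39812875 -0.04727305  0.10005555] 0.023529238888803535
```

View pics/wrist8.png

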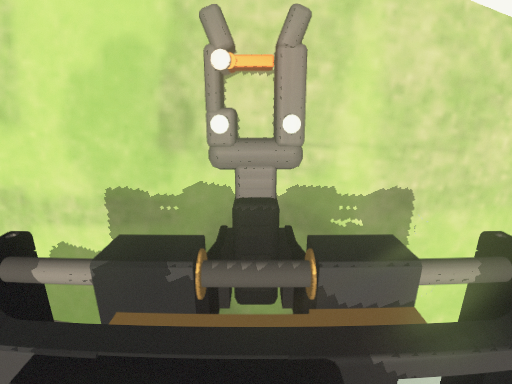

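>>> arm_command(plan=[[[0,0,0.04],0],[[0.3,-0.2,0.04],0],[[0.6,-0.35,0.04],0],[[0.92,-0.5,0.04],0],[[1.24,-0.65,0.04],0]])

```text
time: 12.5
position: [0.4403, -0.2166, 0.0083]
tool_rot: [-0.149, -0.691, 0.691, 0.149]
ft_force: [-0.6, 0.2, -2.1]
grip_width: 0.0238
```

```bash
python3 - <<'E'
from h import *
o=get_obs();print(o['time'],o['position'],o['ft_force'],o['moment'],o['grip_width'])
c=snap('wrist','wrist9.png')
cv2.imwrite('pics/w9z.png',cv2.resize(c['pixels'][0:200,160:350][:,:,::-1],None,fx=3,fy=3,interpolation=cv2.INTER_CUBIC))
E
```

```text
12.5 [ 0.44033603 -0.21658802  0.00833865] [-0.6158683   0.21422012 -2.11169616] [ 0.13920803  0.18668473 -0.02670088] 0.023807486617568367
```

View pics/w9z.png

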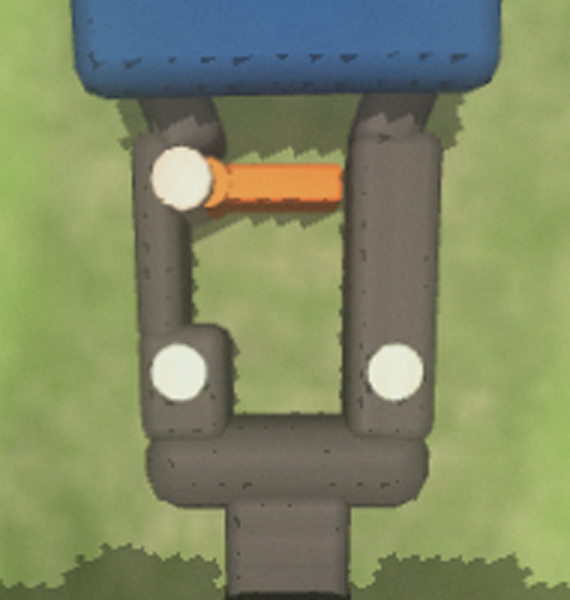

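>>> arm_command(plan=[[[0.3,-0.13,0],0],[[0.6,-0.265,0],0],[[0.88,-0.39,0],0],[[1.1,-0.49,0],0]])

```text
time: 12.95
position: [0.4678, -0.2287, 0.0085]
tool_rot: [-0.149, -0.691, 0.691, 0.149]
ft_force: [-1.7, 1.0, -2.4]
grip_width: 0.0235
```

>>> arm_command(plan=[[[0.11,-0.05,0],0],[[0.22,-0.1,0],0],[[0.33,-0.145,0],0],[[0.44,-0.195,0],0]])

```text
time: 13.35
position: [0.477, -0.2324, 0.0084]
tool_rot: [0.148, 0.692, -0.691, -0.15]
ft_force: [-3.3, 1.8, -1.8]
grip_width: 0.0238
```

```bash
python3 - <<'E'
from h import *
o=get_obs();print(o['time'],o['position'],o['ft_force'],o['moment'],o['grip_width'])
c=snap('wrist','wrist10.png')
cv2.imwrite('pics/w10z.png',cv2.resize(c['pixels'][0:200,130:380][:,:,::-1],None,fx=3,fy=3,interpolation=cv2.INTER_CUBIC))
E
```

```text
13.35 [ 0.47700938 -0.23242685  0.00843979] [-3.29238507  1.78991239 -1.84047638] [0.30440845 0.53521551 0.10300693] 0.023805876351903663
```

View pics/w10z.png

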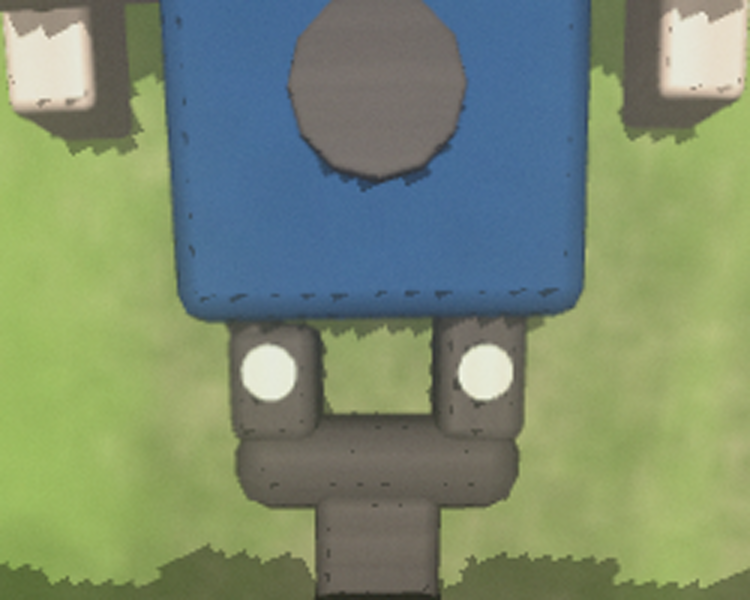

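>>> arm_command(plan=[[[0.1,-0.045,0],0],[[0.2,-0.09,0],0],[[0.3,-0.133,0],0],[[0.4,-0.177,0],0]])

```text
time: 13.8
position: [0.4845, -0.2352, 0.0082]
tool_rot: [0.146, 0.692, -0.69, -0.152]
ft_force: [-9.3, 4.8, 2.9]
grip_width: 0.0232
```

>>> arm_command(plan=[[[0.1,-0.045,0],0],[[0.2,-0.09,0],0],[[0.3,-0.133,0],0],[[0.4,-0.177,0],0]])

```text
time: 14.2
position: [0.4953, -0.2394, 0.0083]
tool_rot: [0.146, 0.692, -0.69, -0.151]
ft_force: [-6.3, 6.4, 1.9]
grip_width: 0.0234
```

```bash
python3 - <<'E'
from h import *
o=get_obs();print(o['time'],o['position'],o['ft_force'],o['moment'],o['grip_width'])
c=snap('wrist','wrist11.png')
cv2.imwrite('pics/w11z.png',cv2.resize(c['pixels'][0:200,130:380][:,:,::-1],None,fx=3,fy=3,interpolation=cv2.INTER_CUBIC))
E
```

```text
14.2 [ 0.49527714 -0.23936415  0.00831756] [-6.32177234  6.42254244  1.90604879] [0.78379866 0.72953437 0.26001643] 0.02337370946320444
```

View pics/w11z.png

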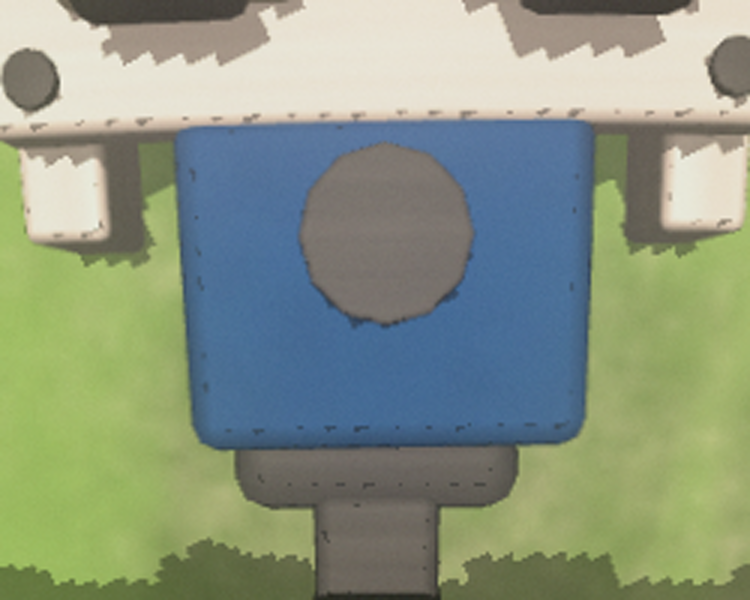

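```bash
python3 - <<'E'
from h import *
for fn,b,rear in [('wrist10.png',(377,85),(377,507)),('wrist11.png',(386,232),(377,507))]:
    c=load(fn)
    q=lambda p:(130+(p[0]+.5)/3-.5,(p[1]+.5)/3-.5)
    B=ray(c,q(b),.043);H=ray(c,q(rear),.016)
    print(fn,B,H,np.linalg.norm((B-H)[:2])-.024)
E
```

```text
wrist10.png [ 0.5768682  -0.27597938  0.043     ] [ 0.52073037 -0.25051961  0.016     ] 0.03764134463807813
wrist11.png [ 0.57793088 -0.27638867  0.043     ] [ 0.53914027 -0.25746948  0.016     ] 0.01915839330670646
```

>>> arm_command(plan=[[[-0.01,-0.025,0],0.05],[[0.06,-0.1,0],0.1],[[0.16,-0.145,0],0.15],[[0.26,-0.185,0],0.15]])

```text
time: 14.65
position: [0.5032, -0.2449, 0.0084]
tool_rot: [0.143, 0.693, -0.692, -0.145]
ft_force: [-2.5, 3.5, -0.2]
grip_width: 0.0238
```

>>> arm_command(plan=[[[0.1,-0.044,0],0],[[0.2,-0.088,0],0],[[0.3,-0.132,0],0],[[0.3,-0.132,0],0]])

```text
time: 15.05
position: [0.5127, -0.2507, 0.0086]
tool_rot: [-0.145, -0.692, 0.693, 0.144]
ft_force: [-0.1, 0.3, -3.7]
grip_width: 0.0237
```

```bash
python3 - <<'E'
from h import *
o=get_obs();print(o['time'],o['position'],o['ft_force'],o['moment'],o['grip_width'])
c=snap('wrist','wrist12.png')
cv2.imwrite('pics/w12z.png',cv2.resize(c['pixels'][0:200,130:380][:,:,::-1],None,fx=3,fy=3,interpolation=cv2.INTER_CUBIC))
E
```

```text
15.05 [ 0.51267533 -0.25070908  0.00856411] [-0.10398136  0.33843615 -3.65438424] [0.1893356  0.22768718 0.00069557] 0.023740117508947136
```

View pics/w12z.png

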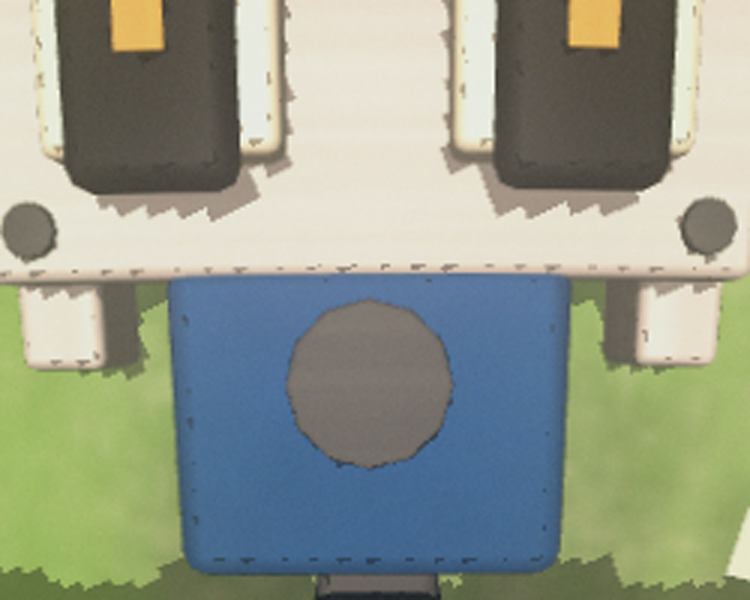

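>>> arm_command(plan=[[[0.03,-0.01,0],0],[[0.06,-0.02,0],0],[[0.08,-0.03,0],0],[[0.08,-0.03,0],0]])

```text
time: 15.5
position: [0.5129, -0.2504, 0.0085]
tool_rot: [0.144, 0.692, -0.692, -0.145]
ft_force: [-3.8, 0.3, -2.2]
grip_width: 0.0236
```

>>> arm_command(plan=[[[0.05,-0.02,0],0],[[0.1,-0.045,0],0],[[0.1,-0.045,0],0],[[0.1,-0.045,0],0]])

```text
time: 15.9
position: [0.513, -0.2502, 0.0084]
tool_rot: [0.142, 0.693, -0.691, -0.147]
ft_force: [-9.6, -0.4, 2.5]
grip_width: 0.0238
```

>>> arm_command(plan=[[[-0.25,0.11,0],0],[[-0.5,0.22,0],0],[[-0.8,0.35,0],0],[[-1.1,0.48,0],0],[[-1.1,0.48,0],0]])

```text
time: 16.4
position: [0.4878, -0.239, 0.0086]
tool_rot: [0.144, 0.692, -0.692, -0.145]
ft_force: [-1.2, 0.2, -2.4]
grip_width: 0.0237
```

```bash
python3 - <<'E'
from h import *
o=get_obs();print(o['time'],o['position'],o['ft_force'],o['moment'],o['grip_width'])
c=snap('wrist','wrist13.png')
cv2.imwrite('pics/w13z.png',cv2.resize(c['pixels'][0:200,130:380][:,:,::-1],None,fx=3,fy=3,interpolation=cv2.INTER_CUBIC))
E
```

```text
16.4 [ 0.48782715 -0.23900095  0.00857486] [-1.16480963  0.19453018 -2.36307683] [ 0.15546969  0.2207284  -0.00679777] 0.023652173003369196
```

View pics/w13z.png

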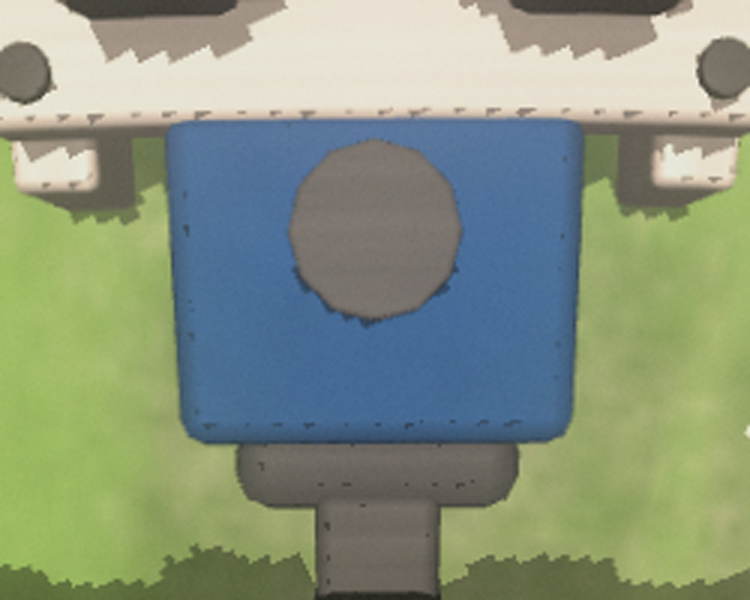

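>>> arm_command(plan=[[[-0.27,0.12,0],0],[[-0.54,0.24,0],0],[[-0.81,0.36,0],0],[[-1.08,0.475,0],0],[[-1.3,0.57,0],0]])

```text
time: 16.95
position: [0.4558, -0.2255, 0.0088]
tool_rot: [-0.145, -0.692, 0.692, 0.144]
ft_force: [1.5, -1.1, -2.9]
grip_width: 0.0236
```

>>> arm_command(plan=[[[-0.11,0.05,0],0],[[-0.22,0.1,0],0],[[-0.32,0.14,0],0],[[-0.32,0.14,0],0]])

```text
time: 17.35
position: [0.4478, -0.2217, 0.0086]
tool_rot: [0.144, 0.692, -0.692, -0.145]
ft_force: [1.3, -1.8, -3.2]
grip_width: 0.0236
```

```bash
python3 - <<'E'
from h import *
o=get_obs();print(o['time'],o['position'],o['ft_force'],o['moment'],o['grip_width'])
c=snap('wrist','wrist14.png')
cv2.imwrite('pics/w14z.png',cv2.resize(c['pixels'][0:200,130:380][:,:,::-1],None,fx=3,fy=3,interpolation=cv2.INTER_CUBIC))
E
```

```text
17.35 [ 0.44779527 -0.22165443  0.00857506] [ 1.34999257 -1.7826368  -3.23307052] [-0.16816617 -0.02171587 -0.08881498] 0.023613120649339143
```

View pics/w14z.png

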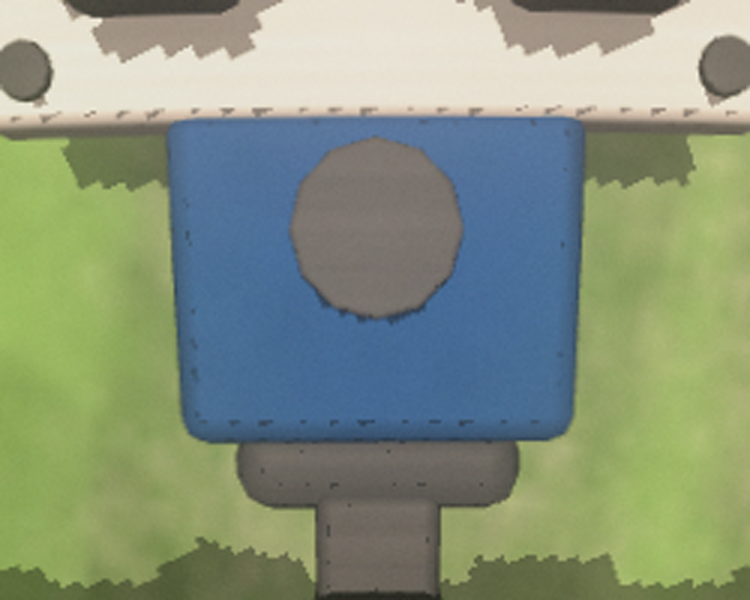

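Carriage is following the hook. I'll keep drawing gently until the front stop pushes back.

>>> arm_command(plan=[[[-0.07,0.03,0],0],[[-0.14,0.06,0],0],[[-0.2,0.09,0],0],[[-0.2,0.09,0],0]])

```text
time: 17.8
position: [0.4473, -0.2222, 0.0088]
tool_rot: [-0.147, -0.691, 0.694, 0.141]
ft_force: [10.8, -2.1, -7.2]
grip_width: 0.0239
```

>>> arm_command(plan=[[[-0.07,0.03,0],0],[[-0.14,0.06,0],0],[[-0.14,0.06,0],0]])

```text
time: 18.1
position: [0.4469, -0.2227, 0.0093]
tool_rot: [-0.15, -0.69, 0.695, 0.138]
ft_force: [14.6, -2.2, -7.9]
grip_width: 0.0231
```

>>> arm_command(plan=[[[0.15,-0.07,0],0],[[0.34,-0.15,0],0],[[0.34,-0.15,-0.03],0],[[0.34,-0.15,-0.05],0]])

```text
time: 18.5
position: [0.448, -0.2215, 0.0082]
tool_rot: [0.144, 0.692, -0.692, -0.144]
ft_force: [-0.4, 0.7, 12.1]
grip_width: 0.024
```

>>> arm_command(plan=[[[0,0,0.02],0],[[0,0,0.02],0]])

```text
time: 18.7
position: [0.448, -0.2215, 0.0082]
tool_rot: [0.144, 0.692, -0.692, -0.144]
ft_force: [0.7, 0.6, 4.7]
grip_width: 0.0238
```

>>> arm_command(plan=[[[0,0,0],0],[[0,0,0],0],[[0,0,0],0],[[0,0,0],0]], fingers=0.1)

```text
time: 19.1
position: [0.4478, -0.2216, 0.0075]
tool_rot: [0.144, 0.692, -0.692, -0.145]
ft_force: [1.4, -0.4, -0.2]
grip_width: 0.0447
```

>>> arm_command(plan=[[[0,0,0.6],0],[[0,0,1.6],0],[[0,0,3],0],[[0,0,4.8],0],[[0,0,6.4],0]])

```text
time: 19.6
position: [0.4478, -0.2216, 0.1692]
tool_rot: [0.144, 0.692, -0.692, -0.145]
ft_force: [1.4, -0.1, -0.0]
grip_width: 0.0479
```

>>> arm_command(plan=[[[-0.8,0.35,0.3],0],[[-0.8,0.35,0.3],0]])

```text
time: 19.8
position: [0.4266, -0.2119, 0.1766]
tool_rot: [0.144, 0.692, -0.692, -0.145]
ft_force: [-0.9, 0.3, -0.3]
grip_width: 0.0473
```

```bash
python3 - <<'E'
from h import *
o=get_obs();print(o['time'],o['position'],o['ft_force'],o['moment'],o['grip_width'])
c=snap('wrist','wrist15.png'); c=snap('scene','scene15.png')
E
```

```text
19.8 [ 0.42656684 -0.21192174  0.17659867] [-0.86344662  0.28794569 -0.33981531] [0.06828874 0.05602933 0.01998258] 0.04732109129531286
```

View pics/wrist15.png

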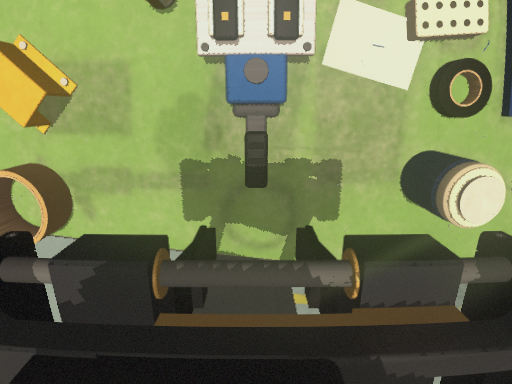

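View pics/scene15.png

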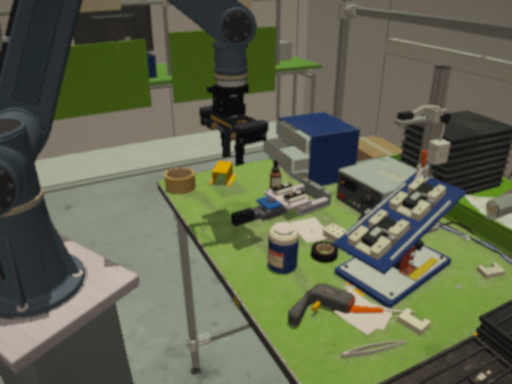

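>>> arm_command(plan=[[[-0.4,-1.5,1],0],[[-0.4,-3,2],0],[[-0.4,-5,2],0],[[-0.4,-7,2],0],[[-0.4,-8.5,2],0]])

```text
time: 20.4
position: [0.4183, -0.4291, 0.2236]
tool_rot: [0.145, 0.692, -0.692, -0.145]
ft_force: [0.7, 0.1, 0.7]
grip_width: 0.0478
```

>>> arm_command(plan=[[[-1.5,-2,0],0],[[-2.5,-4,0],0],[[-2.5,-4,0],0],[[-2.5,-4,0],0]])

```text
time: 20.8
position: [0.3542, -0.5283, 0.223]
tool_rot: [0.145, 0.692, -0.691, -0.146]
ft_force: [-0.0, 0.5, 0.3]
grip_width: 0.0476
```

```bash
python3 - <<'E'
from h import *
c=load('wrist15.png'); B=ray(c,(257,70),.043); print('bolt',B, 'travel',np.linalg.norm(B[:2]-np.array([.578,-.2764])))
o=get_obs();print(o['time'],o['position'])
c=snap('top','top16.png'); a=load('top0.png')
d=np.abs(c['pixels'].astype(int)-a['pixels']).max(2)
im=np.hstack([a['pixels'][100:260,100:370],c['pixels'][100:260,100:370]])[:,:,::-1]
cv2.imwrite('pics/cmp.png',cv2.resize(np.vstack([im,np.repeat(np.hstack([d[100:260,100:370]]*2)[:,:,None],3,2).astype(np.uint8)]),(800,474)))
cv2.imwrite('pics/t16z.png',cv2.resize(c['pixels'][110:230,200:320][:,:,::-1],None,fx=5,fy=5,interpolation=cv2.INTER_CUBIC))
E
```

```text
bolt [ 0.53117844 -0.25762116  0.043     ] travel 0.0504470311264051
20.8 [ 0.35415523 -0.52828179  0.22299835]
```

View pics/cmp.png

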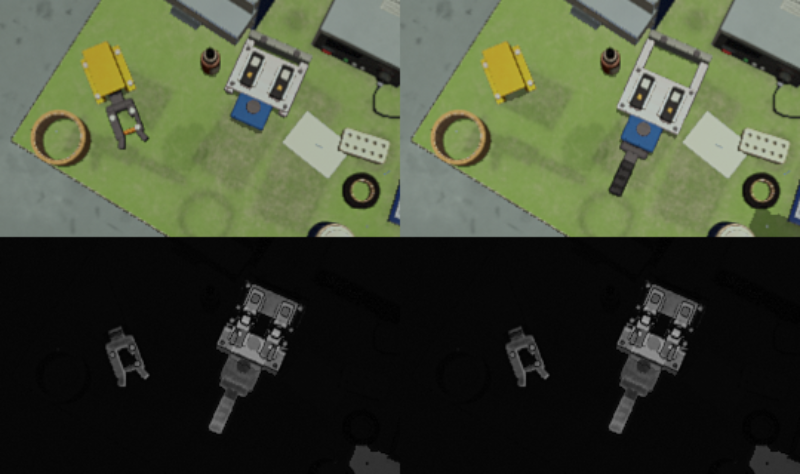

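View pics/t16z.png

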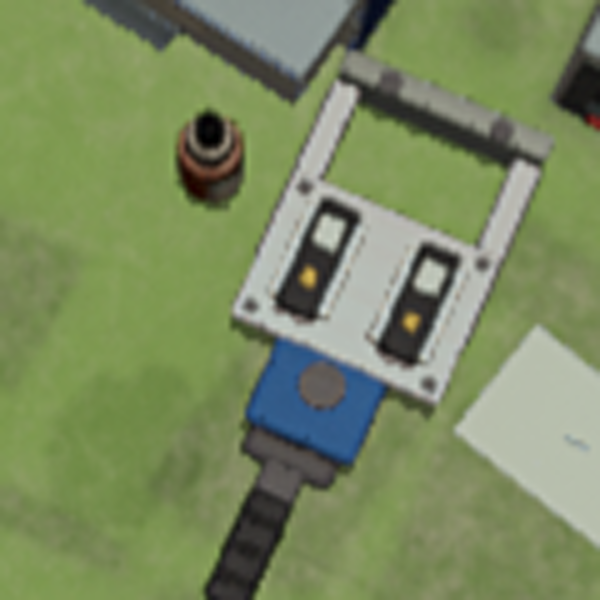

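The carriage has travelled about 50 mm, so it is at its front stop. The hook lies flat and the bystanders show no change. Handing in.

```bash
python3 -c "
from rig import hand_in; print(hand_in())"
```

```text
the job is handed in; nothing more can be done
None
```

The job is handed in at about 21 s of the 64 s allowed. I believe it succeeded, though the shut latch is inferred rather than seen, because it was under the nose plate the whole time.

**What I did:** I pulled the hook from the rack by its head, laid it flat in front of the carriage and let go. I then took it by the grip and pushed it onto the pin. After that I drew the carriage to its front stop, let go and moved the arm clear.

**Last checks:**
- **Latch:** the push force rose to about 10 N at the latch, then fell to about 0 once the pin was in the throat. Pushing on, it rose again to about 10 N with no further movement. On the pull the carriage followed the hook, and the latch carried about 15 N against the front stop.
- **Carriage travel:** the bolt head moved 50.4 mm between the two stops in the camera images, against 50 mm expected. The hook itself was drawn back about 72 mm, against 71 mm expected (21 mm of play plus 50 mm of travel).
- **Bystanders:** comparing the top view before and after shows changes only at the hook and carriage, plus the arm's shadow.
- **Disagreement:** the wrist camera and the arm's own position differed by about 2 mm sideways, so I aligned the hook to the pin within single images. A 1.3 mm sideways error during the push was also corrected.
- **Pressing on the bench:** while I set the hook down at the end, the upward force briefly reached 12 N, still under the limits. I eased it off before letting go.

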